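# Lock an extinguisher valve open with its keyhole keeper

## Task

The valve head in the vice has to be locked open for venting before it is stripped: press its spring-loaded stem down until it is fully down on its stop, without forcing it, and while it is down slide the keyhole keeper plate across by its upturned tab, as far as it goes, so that its slot traps the stem's neck. Then take the hand away so that the keeper alone keeps the stem down. Push the keeper firmly but gently, and leave the loose parts on the bench alone.

Things in the scene. Friction and masses are not known exactly. Their poses are not given: they have to be found in the camera images.
- vice: Grey floor-standing lever vice at the far edge of the enamel bench, column on its far side; its two jaws hold a red steel cylinder upright by its 54 mm neck. Fixed. Origin: on the neck's axis at bench height; jaws reach 45 mm, the neck 60 mm above it. The lever, a 16 mm bar with a black ball, slopes out to the vice's -y side, up to 90 mm high.
- valve_head: Lower body of the nickel valve head screwed into the neck, fixed; it carries the bonnet. Origin: on the upright stem's axis at the lower face of the six-sided flange. z up; +x: the way the keeper plate slides shut. Outlet on the +y side, small gauge on the -y side, flat carrying handle out to x = -142 mm; all this ends 53 mm above the origin.
- stem_axis (a point): On the stem's axis, on the lower body's top face, 53 mm above the valve head's origin. The bonnet above it, square with the head, is screwed in to a height that differs each time: its flat deck (78 mm along x, 48 mm along y) lies 17 to 27 mm above this point. Two guide rails run along x on the deck, 6.5 mm high, at y = 14 to 24 mm on either side; the keeper plate lies between them.
- stem (a joint): Travel of the spring-loaded brass stem into the bonnet, m: 0 = up, 0.008 = fully down on its hard stop. It starts up: the top of its flat button (18 mm across, 8 mm high) is then 21.5 mm above the deck. Spring about 5 N at 0, 13 N at 0.008; more than 30 N damages the seat. Trapped, it rests up against the plate at about 0.006.
- keeper (a joint): Travel of the dark steel keyhole plate (45 x 32 x 3 mm) along the head's +x, m: 0 = open (20 mm hole round the stem), 0.012 = shut on its stop (11 mm slot round the stem's 9 mm neck). Starts at 0 to 0.0015. Friction 2 N, 5 N with the stem bearing on it; more than 20 N bends it. Unless the stem is in the last 1.5 mm of its travel, the plate jams on it after 2.5 mm; past 5 mm it holds the stem.
- shut_side (a point): On the valve head, fixed, 40 mm from the stem's axis on the +x side, level with stem_axis. On this side the keeper's end is bent up into a tab: its face towards the stem is 18 mm from the axis when open (30 mm when shut), 28 mm wide, 3 mm thick, its top 28 mm above the deck, so that a finger pressing the button can run on into it and carry it along. On the -x side two lugs stand 20 mm high, 36 to 56 mm from the axis.
- collar: Loose steel collar ring, 66 mm across, 18 mm high, on the bench: leave alone. Origin: centre of its underside.
- horn: Loose grey nylon horn, 72 mm across the mouth, 140 mm tall, standing on its mouth on the bench: leave alone. Origin: centre of its underside.
- relief: Loose bronze relief valve, 30 mm across, 52 mm tall, standing on the bench: leave alone. Origin: centre of its underside.
- lever: Loose steel squeeze lever, a channel 150 x 22 x 14 mm lying along its own x on the bench: leave alone. Origin: centre of its underside.

How it is judged:
By the outcome, as a careful person would: the job done as asked, in the order asked, and still so for the second after the job is handed in, with the robot touching nothing.
It also fails if it takes over 54 s, if anything falls off the work surface, if the arm or the gripper's body presses on something with over 40 N, if the wrist force passes 120 N, or if a joint passes its speed limit or range.

## Robot

A 7-joint arm with a two-finger parallel gripper is mounted at the origin on the work surface. World frame = base frame: x ahead of the robot, y to its left, z up, the work surface at z = 0. Lengths are in m, angles in rad, forces in N, time in s.
With the tool pointing down it reaches from about 0.4 to 0.875 m from the base axis. Payload 19.3 kg.
Tool frame: the origin (TCP) lies at the very end of the fingers, on their centre line; the grasp point (between the pads) lies 19 mm behind it; z points along the fingers, y is the direction in which the jaws open and shut (so a half turn about z gives the same grasp; the last joint's range is limited). The gripper opens to 85 mm and grips with 20 to 120 N. Pads are 22 mm wide; open, the fingers measure 114 mm over their backs; the gripper's body (76 mm by 85 mm) begins 54 mm behind the grasp point. The pads swing forward as they close: fully open they stand 13 mm farther back than shut.
Start: joints at [1.239, 0.521, -0.036, 1.599, 0.021, 1.021, -0.113], TCP at [0.162, -0.604, 0.231] pointing down, gripper open.
Joint ranges: [-2.91, 2.91], [-0.3, 2.13], [-1.5, 1.42], [0.17, 2.43], [-1.26, 4.41], [0.16, 1.93], [-2.52, 2.52]. Speed limits (rad/s): [1.89, 1.89, 2.39, 2.39, 3.01, 3.01, 3.01].

## Interface

Orientations are given as a unit quaternion [w, x, y, z].
In Python, from cell import robot, viewer gives the robot as it stands. The module is installed in compiled form; this text tells all that it offers.
- The arm moves only by the tool step_arm, never from a script. Its argument "series" is text: rows parted by semicolons, each of 5 numbers parted by spaces: the finger opening in mm, from 0 to 85.4, then the shift along the tool's x, y, z normalised to -1 to 1, where 1 is 50 cm, then the turn about the tool's z normalised to -1 to 1, where 1 is 45 degrees. In form: jaw x y z roll; .... A call has 1 to 10 rows; each row shifts and turns the pose as measured when the row begins, along the tool's axes as they then stand; what a row does not reach is not made up. A row lasts 1/12 s, in which the tool goes at most 41.7 mm and 7.16 degrees, less where a joint would pass 70% of its speed; a pose out of reach is approached as far as the arm can. A call with a number of a shift or a turn outside -1 to 1 is refused whole. A call with a gripper value outside its range is refused whole. The fingers move at their own pace and stop on an object; "newtons" is the grip in N (left out, the last holds). Time passes only in rows, so rows that do not move let the fingers close. It gives the time, the measured TCP pose, the force and the opening at its end, in the units of the state.
- robot.get_state(): the state, without advancing time (a new reading comes with each control period).
- viewer.read_camera(name): name is "side" or "top"; returns the picture (480x640x3 uint8, red, green, blue); there is no depth.
- viewer.get_calibration(name): a dict with "fx", "fy", "cx", "cy" (pixels), "xyz" and "rotation" of the camera in the world. Camera axes: x right, y up, looking along -z (the intrinsics and any distortion apply to the point x, -y, -z); pixel columns grow to the right and rows downward; lengths in m; the calibration is good to about 2 mm. A picture is of the moment at which its call begins. get_calibration takes no time and is no camera call.
- robot.job_done(): hands the job in, once; it reports no verdict.
The state is a dict: "time_s": time; "qpos": joint angles; "joint_velocities": joint speeds; "tau": joint torques, N m; "position": TCP position; "tcp_rot": TCP orientation; "force": force on the tool from outside, world axes, zero at the start; "ft_torque": the same for the moment, N m; "opening": finger opening in m.
Only numpy, scipy, OpenCV 4.12 (cv2) and the standard library are available. Lean on these libraries where they do the work, as an engineer would, in place of code of your own. Each camera call takes 0.05 s, during which the arm holds its last target.

## Working session

There is one attempt and no reset: what is moved stays moved. The work goes in short steps, Python scripts to look and compute and a tool call to move; the robot and the scene stay as the last step left them, time stands still between calls to the robot, and variables do not carry over. Pictures are saved under pics/ and viewed, and the job is handed in when it is done.

Besides the shell and the picture viewer there is one more tool, called after "Request:" as a command line: name --argument value ..., lists and objects as JSON in quotes. step_arm: Moves the arm, as the interface text tells. Scaled input: -1 to 1 covers 50 cm each way for a shift and 45 degrees each way for a turn. Its arguments: {"type":"object","properties":{"series":{"type":"string"},"newtons":{"type":"number"}},"required":["series"]}

```bash
mkdir -p pics; python3 - <<'E'
from cell import robot, viewer
import cv2
s=robot.get_state(); print({k:(v if not hasattr(v,'round') else v) for k,v in s.items()})
for n in("side","top"):
    im=viewer.read_camera(n); cv2.imwrite(f"pics/{n}0.png",im[:,:,::-1]); print(n,viewer.get_calibration(n))
E
```

```text
{'time_s': 0.0, 'qpos': array([ 1.23882467,  0.52200004, -0.0363249 ,  1.59998851,  0.0212003 ,
        1.02105736, -0.1127781 ]), 'joint_velocities': array([ 0.00013574,  0.00137919,  0.00036903,  0.00222797, -0.00017112,
        0.00193236, -0.00011489]), 'tau': array([ 8.47029460e-04, -9.27115774e+01,  1.98079124e+00, -3.69941247e+01,
        1.79088529e-02,  8.04350653e-03, -3.21892639e-05]), 'position': array([ 0.1616286 , -0.60341332,  0.23074143]), 'tcp_rot': array([-5.23303165e-04,  9.91445906e-01,  1.30517166e-01, -1.07077424e-04]), 'force': array([-0.09109994, -0.51734008,  0.01588279]), 'ft_torque': array([-0.00856845, -0.01628458, -0.00155678]), 'opening': 0.08550705115739154}
side {'fx': 503.27903189436626, 'fy': 503.27903189436626, 'cx': 319.1585662263592, 'cy': 242.9420897060995, 'xyz': array([ 0.31825716, -0.73990818,  0.56165326]), 'rotation': array([ 0.85485904,  0.50084047, -0.06052413, -0.12129168])}
top {'fx': 581.4374612844515, 'fy': 581.4374612844515, 'cx': 312.5822497962283, 'cy': 238.99272723296374, 'xyz': array([3.22925745e-01, 4.60131790e-05, 1.22311754e+00]), 'rotation': array([-0.69430964, -0.07192615,  0.05629718,  0.7138567 ])}
```

View pics/side0.png

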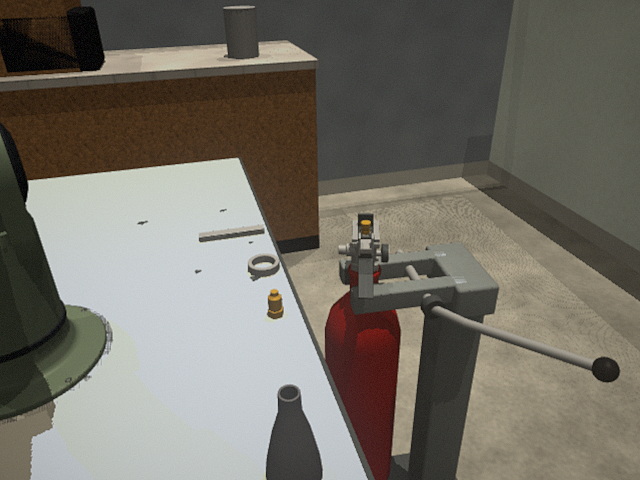

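View pics/top0.png

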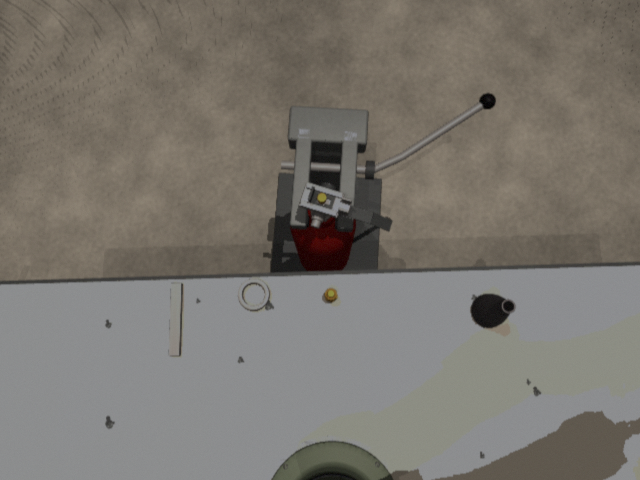

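```bash
python3 - <<'E'
import cv2
a=cv2.imread("pics/side0.png")[200:310,320:420]; cv2.imwrite("pics/side0c.png",cv2.resize(a,None,fx=5.4,fy=5.4,interpolation=cv2.INTER_CUBIC))
a=cv2.imread("pics/top0.png")[165:245,285:400]; cv2.imwrite("pics/top0c.png",cv2.resize(a,None,fx=6.9,fy=6.9,interpolation=cv2.INTER_CUBIC))
E
```

```text
(no output)
```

View pics/side0c.png

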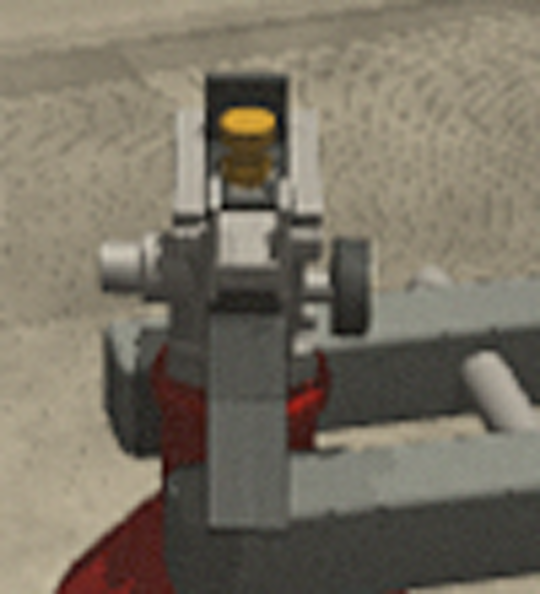

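View pics/top0c.png

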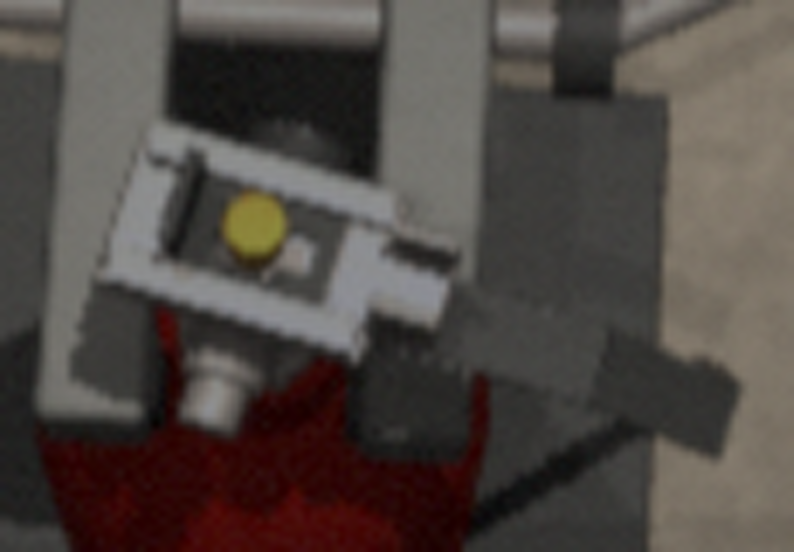

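```bash
cat > h.py <<'E'
import numpy as np
from scipy.spatial.transform import Rotation as R
from cell import robot, viewer
C={n:viewer.get_calibration(n) for n in("side","top")}
def ray(n,u,v):
    c=C[n]; q=c["rotation"]; M=R.from_quat([q[1],q[2],q[3],q[0]])
    d=M.apply([(u-c["cx"])/c["fx"],-(v-c["cy"])/c["fy"],-1]); return np.array(c["xyz"]),d/np.linalg.norm(d)
def tri(a,b):
    (o1,d1),(o2,d2)=ray("side",*a),ray("top",*b)
    t=np.linalg.lstsq(np.c_[d1,-d2],o2-o1,rcond=None)[0]
    p,q=o1+t[0]*d1,o2+t[1]*d2
    return (p+q)/2,np.linalg.norm(p-q)*1e3
def plane(n,uv,z):
    o,d=ray(n,*uv); return o+d*(z-o[2])/d[2]
def proj(n,p):
    c=C[n]; q=c["rotation"]; x=R.from_quat([q[1],q[2],q[3],q[0]]).inv().apply(np.array(p)-c["xyz"])
    return np.array([c["cx"]+c["fx"]*x[0]/-x[2],c["cy"]-c["fy"]*x[1]/-x[2]])
def st(uv): return ((uv[0]+.5)/5.4-.5+320,(uv[1]+.5)/5.4-.5+200)
def tt(uv): return ((uv[0]+.5)/6.9-.5+285,(uv[1]+.5)/6.9-.5+165)
E
python3 - <<'E'
from h import *
np.set_printoptions(precision=4,suppress=True)
B,e=tri(st((248,119)),tt((255,224))); print("button",B,e)
zr=B[2]-.015
c=[plane("top",tt(p),zr) for p in [(155,120),(400,195),(360,360),(100,275)]]
c=np.array(c); print(c)
print([np.linalg.norm(c[i]-c[(i+1)%4]) for i in range(4)], c.mean(0))
for i,j in((1,0),(2,3)): d=c[j]-c[i]; print("yaw +x",np.degrees(np.arctan2(d[1],d[0])))
for i,j in((3,0),(2,1)): d=c[j]-c[i]; print("perp",np.degrees(np.arctan2(d[1],d[0])))
h=plane("top",tt((735,375)),B[2]-.07),plane("top",tt((720,455)),B[2]-.07)
print(h)
for i,j in (((180,215),(100,275)),((320,215),(155,120))): pass
E
```

```text
button [0.6004 0.0019 0.1574] 2.8692793972101795
[[ 0.6336  0.0293  0.1424]
 [ 0.6098 -0.0382  0.1424]
 [ 0.5633 -0.0256  0.1424]
 [ 0.5896  0.0456  0.1424]]
[np.float64(0.07156768849275366), np.float64(0.048215855040717355), np.float64(0.0758838431825807), np.float64(0.0468851411246346)] [0.5991 0.0028 0.1424]
yaw +x 70.60546027190273
yaw +x 69.69342026512567
perp -20.345237327437573
perp -15.197663381434584
(array([ 0.5678, -0.1349,  0.0874]), array([ 0.5444, -0.1294,  0.0874]))
```

```bash
python3 - <<'E'
from h import *
np.set_printoptions(precision=1,suppress=True)
import cv2
B=np.array([.6004,.0019,.1574]); zd=B[2]-.0215
for yaw in(71.5,):
    M=R.from_euler('z',yaw,degrees=True).as_matrix()
    P=lambda x,y,z: np.array([B[0],B[1],zd])+M@[x,y,z]
    pts=[P(x,y,.0065) for x in(-.039,.039) for y in(-.024,.024)]+[P(.0185,y,.028) for y in(-.014,.014)]+[P(-.142,0,-.05)]+[P(0,0,.0215)]
    for n,f,o,nm in(("side",5.4,(320,200),"side0c"),("top",6.9,(285,165),"top0c")):
        im=cv2.imread(f"pics/{nm}.png")
        for i,p in enumerate(pts):
            u=(proj(n,p)-o+.5)*f-.5; cv2.circle(im,tuple(int(k) for k in u),4,(0,0,255) if i<4 else (255,0,255) if i<6 else (0,255,0),1)
        cv2.imwrite(f"pics/{nm}_m.png",im)
E
```

```text
(no output)
```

View pics/side0c_m.png

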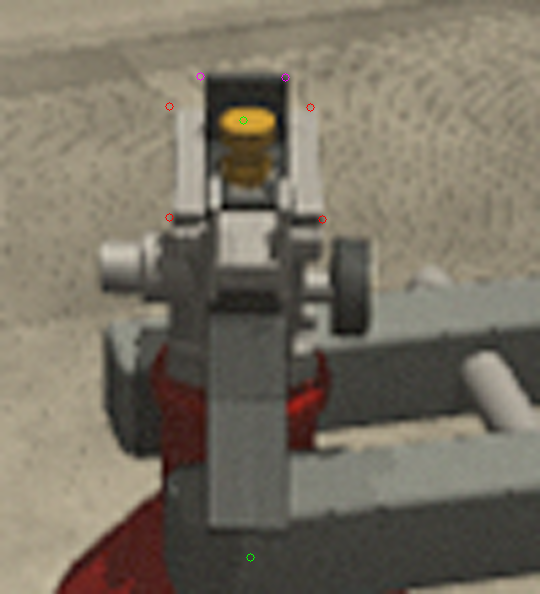

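View pics/top0c_m.png

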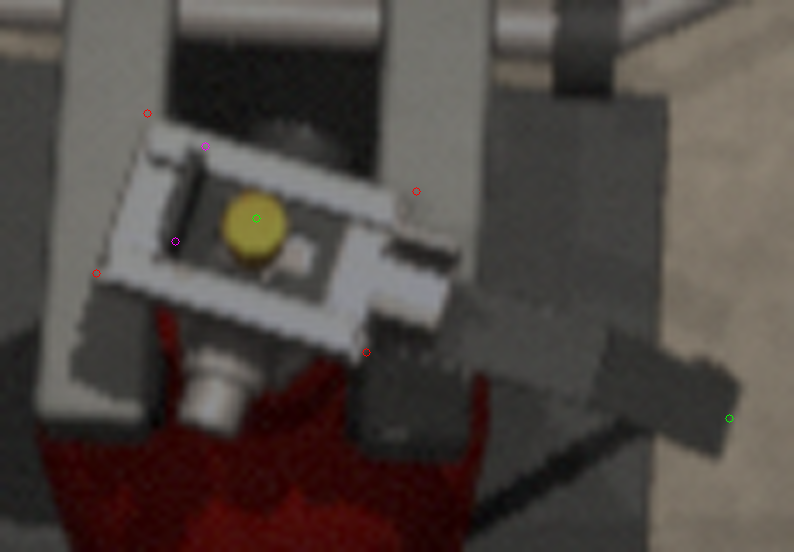

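Request:
step_arm --series "0 0.075 -0.03 -0.006 0;0 0.075 -0.03 -0.006 0;0 0.075 -0.03 -0.006 0;0 0.075 -0.03 -0.006 0;0 0.075 -0.03 -0.006 0;0 0.075 -0.03 -0.006 0;0 0.075 -0.03 -0.006 0;0 0.075 -0.03 -0.006 0;0 0.075 -0.03 -0.006 0;0 0 0 0 0" --newtons 40

```text
time_s: 0.93
position: [0.4596, -0.3776, 0.2545]
tcp_rot: [-0.003, 0.992, 0.127, -0.002]
force: [0.3, 1.1, 0.4]
opening: -0.0002
```

Request:
step_arm --series "0 0.046 -0.066 0 0;0 0.046 -0.066 0 0;0 0.046 -0.066 0 0;0 0.046 -0.066 0 0;0 0.046 -0.066 0 0;0 0.046 -0.066 0 0;0 0.046 -0.066 0 0;0 0.046 -0.066 0 0;0 0.046 -0.066 0 0;0 0 0 0 0"

```text
time_s: 1.77
position: [0.5854, -0.0288, 0.2523]
tcp_rot: [-0.004, 0.992, 0.127, -0.004]
force: [-0.9, 1.4, -1.1]
opening: -0.0001
```

Request:
step_arm --series "0 0 0 0 -0.15;0 0 0 0 -0.15;0 0 0 0 -0.15;0 0 0 0 -0.15;0 0 0 0 -0.15;0 0 0 0 -0.15;0 0 0 0 -0.15;0 0 0 0 -0.15;0 0 0 0 0"

```text
time_s: 2.52
position: [0.5845, -0.0242, 0.2492]
tcp_rot: [-0.008, 0.812, 0.584, -0.004]
force: [-0.3, -0.6, 0.6]
opening: -0.0001
```

Request:
step_arm --series "0 0.028 0.007 0 0;0 0.028 0.007 0 0;0 0 0 0.03 0;0 0 0 0.03 0;0 0 0 0.03 0;0 0 0 0 0;0 0 0 0 0"

```text
time_s: 3.1
position: [0.6028, 0.0068, 0.2025]
tcp_rot: [-0.008, 0.818, 0.575, -0.003]
force: [0.5, -0.3, 0.5]
opening: -0.0002
```

```bash
python3 - <<'E'
from h import *
import cv2
s=robot.get_state(); print(s["time_s"],s["position"],s["tcp_rot"],s["force"])
for n,a in(("side",(150,310,290,450)),("top",(145,245,270,400))):
    im=viewer.read_camera(n)[:,:,::-1].copy(); cv2.imwrite(f"pics/{n}1.png",im)
    im=im[a[0]:a[1],a[2]:a[3]]; cv2.imwrite(f"pics/{n}1c.png",cv2.resize(im,None,fx=3.7 if n=="side" else 6,fy=3.7 if n=="side" else 6,interpolation=cv2.INTER_CUBIC))
p=proj("side",s["position"]); print(p,(p-(290,150)+.5)*3.7-.5)
p=proj("side",[.6004,.0019,.1574]); print(p,(p-(290,150)+.5)*3.7-.5)
E
```

```text
3.1 [0.60276716 0.00680293 0.20248989] [-0.00793949  0.81783468  0.57539058 -0.00301399] [ 0.52390105 -0.25909014  0.50863922]
[365.73656417 197.14591995] [281.57528743 175.78990381]
[364.73056643 221.85299095] [277.85309578 267.2060665 ]
```

View pics/side1c.png

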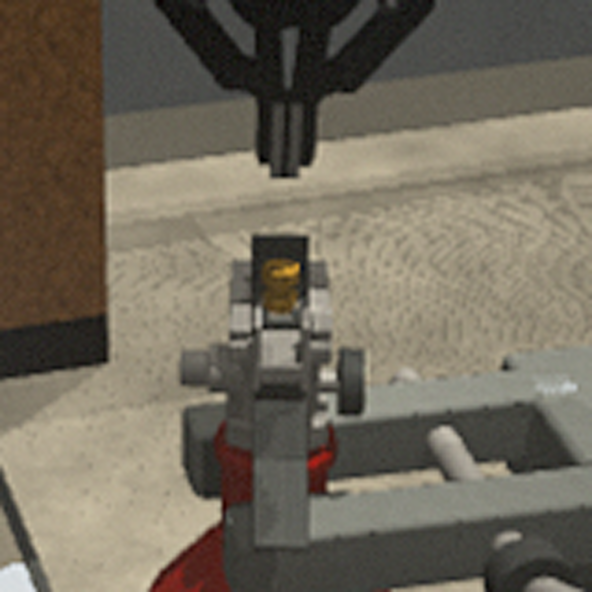

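View pics/top1c.png

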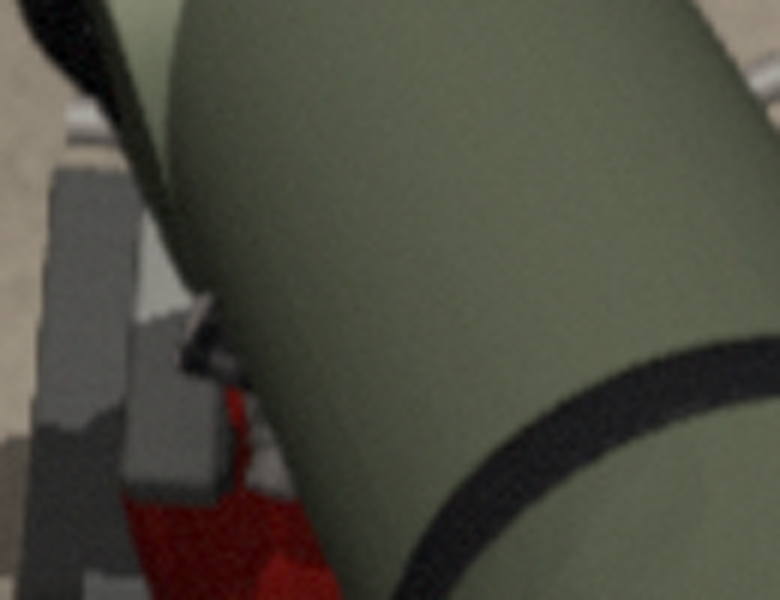

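Request:
step_arm --series "0 -0.007 0 0 -0.03;0 -0.004 0 0 0;0 0 0 0 0;0 0 0 0 0"

```text
time_s: 3.53
position: [0.6019, 0.0007, 0.2055]
tcp_rot: [-0.007, 0.811, 0.586, -0.001]
force: [-0.6, 0.1, 0.7]
opening: -0.0001
```

Request:
step_arm --series "0 -0.002 -0.003 0.02 0;0 0 0 0.02 0;0 0 0 0.01 0;0 0 0 0.01 0;0 0 0 0 0;0 0 0 0 0"

```text
time_s: 4.03
position: [0.5993, 0.0001, 0.1719]
tcp_rot: [-0.007, 0.811, 0.585, -0.002]
force: [0.4, -0.4, 0.1]
opening: -0.0002
```

Request:
step_arm --series "0 0 0 0.004 0;0 0 0 0.004 0;0 0 0 0.004 0;0 0 0 0.004 0;0 0 0 0 0"

```text
time_s: 4.45
position: [0.5995, 0.0003, 0.1635]
tcp_rot: [-0.007, 0.811, 0.585, -0.001]
force: [-0.5, 0.7, 0.3]
opening: -0.0002
```

Request:
step_arm --series "0 0 0 0.003 0;0 0 0 0.003 0;0 0 0 0.003 0"

```text
time_s: 4.7
position: [0.5997, 0.0004, 0.159]
tcp_rot: [-0.006, 0.811, 0.585, -0.001]
force: [-0.1, -0.4, -0.6]
opening: 0.0001
```

```bash
python3 - <<'E'
from h import *
import cv2
s=robot.get_state(); print(s["time_s"],s["position"],s["force"])
im=viewer.read_camera("side")[:,:,::-1]
im=im[170:270,320:420]; cv2.imwrite("pics/side2c.png",cv2.resize(im,None,fx=6,fy=6,interpolation=cv2.INTER_CUBIC))
E
```

```text
4.7 [5.99709467e-01 4.45437031e-04 1.58998513e-01] [-0.12533117 -0.35344323 -0.61690241]
```

View pics/side2c.png

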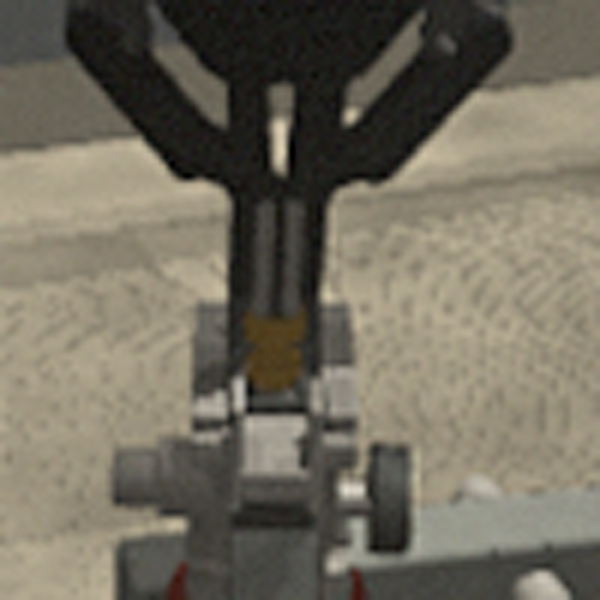

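Request:
step_arm --series "0 0 0 0.002 0;0 0 0 0.002 0"

```text
time_s: 4.92
position: [0.5996, 0.0005, 0.1566]
tcp_rot: [-0.007, 0.811, 0.585, -0.001]
force: [1.1, -0.1, 0.5]
opening: -0.0003
```

Request:
step_arm --series "0 0 0 0.002 0;0 0 0 0.002 0"

```text
time_s: 5.08
position: [0.5997, 0.0004, 0.1548]
tcp_rot: [-0.006, 0.811, 0.585, -0.001]
force: [-0.5, -1.3, 5.6]
opening: 0.0001
```

Request:
step_arm --series "0 0 0 0.002 0;0 0 0 0.002 0"

```text
time_s: 5.25
position: [0.5997, 0.0004, 0.1532]
tcp_rot: [-0.006, 0.811, 0.585, -0.001]
force: [-2.6, -0.4, 7.3]
opening: -0.0002
```

Request:
step_arm --series "0 0 0 0.002 0;0 0 0 0.002 0"

```text
time_s: 5.42
position: [0.5997, 0.0004, 0.1517]
tcp_rot: [-0.006, 0.811, 0.585, -0.001]
force: [-2.9, -0.2, 8.7]
opening: -0.0001
```

Request:
step_arm --series "0 0 0 0.002 0;0 0 0 0.002 0"

```text
time_s: 5.58
position: [0.5998, 0.0005, 0.1505]
tcp_rot: [-0.006, 0.811, 0.585, -0.001]
force: [-3.4, -1.1, 9.6]
opening: 0.0
```

Request:
step_arm --series "0 0 0 0.002 0;0 0 0 0.002 0"

```text
time_s: 5.75
position: [0.5997, 0.0004, 0.1494]
tcp_rot: [-0.005, 0.811, 0.585, -0.001]
force: [-4.3, -0.5, 10.9]
opening: 0.0002
```

Request:
step_arm --series "0 0 0 0.002 0;0 0 0 0.002 0"

```text
time_s: 5.92
position: [0.5998, 0.0004, 0.1485]
tcp_rot: [-0.005, 0.811, 0.585, -0.001]
force: [-4.5, 0.4, 12.6]
opening: -0.0
```

Request:
step_arm --series "0 0 0 0.002 0"

```text
time_s: 6.0
position: [0.5998, 0.0004, 0.1481]
tcp_rot: [-0.005, 0.811, 0.585, -0.001]
force: [-4.0, 0.2, 11.9]
opening: -0.0003
```

Request:
step_arm --series "0 0 0 0.002 0"

```text
time_s: 6.08
position: [0.5998, 0.0004, 0.1479]
tcp_rot: [-0.005, 0.811, 0.585, -0.001]
force: [-8.1, -1.0, 23.0]
opening: 0.0004
```

Request:
step_arm --series "0 0 0 0.001 0"

```text
time_s: 6.17
position: [0.5998, 0.0004, 0.1481]
tcp_rot: [-0.005, 0.811, 0.585, -0.001]
force: [-5.2, -0.1, 11.7]
opening: 0.0001
```

Request:
step_arm --series "0 0 0 0.001 0"

```text
time_s: 6.25
position: [0.5997, 0.0004, 0.1482]
tcp_rot: [-0.004, 0.811, 0.585, -0.001]
force: [-5.1, -0.5, 9.9]
opening: 0.0001
```

Request:
step_arm --series "0 0 0 0.0018 0"

```text
time_s: 6.33
position: [0.5997, 0.0004, 0.148]
tcp_rot: [-0.004, 0.811, 0.585, -0.001]
force: [-4.4, -0.6, 14.4]
opening: 0.0
```

Request:
step_arm --series "0 0.002 0 0.0016 0"

```text
time_s: 6.42
position: [0.5999, 0.0006, 0.1479]
tcp_rot: [-0.004, 0.811, 0.585, -0.001]
force: [-10.1, -8.2, 19.9]
opening: -0.0002
```

Request:
step_arm --series "0 0.002 0 0.0016 0"

```text
time_s: 6.5
position: [0.5999, 0.0006, 0.148]
tcp_rot: [-0.003, 0.812, 0.584, -0.002]
force: [-8.4, -6.0, 19.8]
opening: -0.0
```

Request:
step_arm --series "0 0.004 -0.001 0.0014 0"

```text
time_s: 6.58
position: [0.5999, 0.001, 0.148]
tcp_rot: [-0.002, 0.812, 0.584, -0.002]
force: [-3.9, -9.6, 13.1]
opening: -0.0003
```

Request:
step_arm --series "0 0.004 -0.001 0.0014 0"

```text
time_s: 6.67
position: [0.6001, 0.0015, 0.148]
tcp_rot: [-0.001, 0.812, 0.583, -0.003]
force: [-3.8, -7.6, 12.2]
opening: -0.0003
```

Request:
step_arm --series "0 0.006 -0.001 0.0018 0"

```text
time_s: 6.75
position: [0.6006, 0.0023, 0.1479]
tcp_rot: [-0.0, 0.813, 0.583, -0.004]
force: [-7.6, -13.0, 21.8]
opening: -0.0001
```

Request:
step_arm --series "0 0.006 -0.001 0.0018 0"

```text
time_s: 6.83
position: [0.6011, 0.0032, 0.1479]
tcp_rot: [0.001, 0.813, 0.582, -0.004]
force: [-6.4, -10.6, 20.0]
opening: 0.0
```

Request:
step_arm --series "0 0.006 -0.001 0.0016 0;0 0.006 -0.001 0.0016 0"

```text
time_s: 7.0
position: [0.6023, 0.0054, 0.1479]
tcp_rot: [0.003, 0.814, 0.581, -0.006]
force: [-4.4, -8.2, 14.0]
opening: -0.0001
```

Request:
step_arm --series "0 0.006 -0.001 0.0016 0;0 0.006 -0.001 0.0016 0"

```text
time_s: 7.17
position: [0.6034, 0.0076, 0.1479]
tcp_rot: [0.006, 0.815, 0.579, -0.007]
force: [-5.5, -8.6, 16.3]
opening: -0.0001
```

Request:
step_arm --series "0 0.006 -0.001 0.0016 -0.01"

```text
time_s: 7.25
position: [0.604, 0.0087, 0.1478]
tcp_rot: [0.007, 0.813, 0.582, -0.007]
force: [-4.2, -7.5, 16.6]
opening: 0.0004
```

Request:
step_arm --series "0 0.006 -0.001 0.0016 -0.01"

```text
time_s: 7.33
position: [0.6045, 0.0097, 0.1478]
tcp_rot: [0.008, 0.811, 0.584, -0.008]
force: [-6.0, -9.4, 18.2]
opening: -0.0002
```

Request:
step_arm --series "0 0.006 -0.001 0.0016 0"

```text
time_s: 7.42
position: [0.605, 0.0106, 0.1477]
tcp_rot: [0.009, 0.812, 0.584, -0.009]
force: [-5.8, -8.7, 17.1]
opening: -0.0003
```

```bash
python3 - <<'E'
from h import *
import cv2
s=robot.get_state(); print(s["time_s"],s["position"],s["force"])
im=viewer.read_camera("side")[:,:,::-1]
im=im[170:270,320:420]; cv2.imwrite("pics/side3c.png",cv2.resize(im,None,fx=6,fy=6,interpolation=cv2.INTER_CUBIC))
s=robot.get_state(); print(s["time_s"],s["position"],s["force"])
E
```

```text
7.4167 [0.60499182 0.01062199 0.14774676] [-5.84537613 -8.73615211 17.12912832]
7.4667 [0.60514706 0.01103571 0.14778374] [-4.33262017 -9.32355282 14.41179314]
```

View pics/side3c.png

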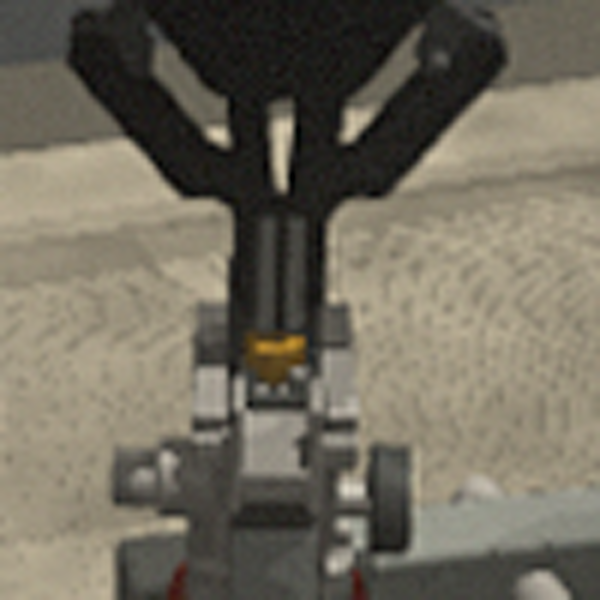

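Request:
step_arm --series "0 0.006 -0.001 0.0016 0;0 0.006 -0.001 0.0016 0"

```text
time_s: 7.63
position: [0.606, 0.0128, 0.1476]
tcp_rot: [0.011, 0.813, 0.582, -0.011]
force: [-5.1, -8.1, 16.2]
opening: 0.0001
```

Request:
step_arm --series "0 0.006 -0.001 0.0016 0;0 0.006 -0.001 0.0016 0"

```text
time_s: 7.8
position: [0.6071, 0.015, 0.1475]
tcp_rot: [0.014, 0.814, 0.581, -0.012]
force: [-6.0, -8.8, 15.2]
opening: -0.0003
```

Request:
step_arm --series "0 0.006 -0.001 0.0016 0;0 0.006 -0.001 0.0016 0"

```text
time_s: 7.97
position: [0.6083, 0.0175, 0.147]
tcp_rot: [0.016, 0.814, 0.58, -0.013]
force: [-3.7, -6.3, 10.7]
opening: 0.0
```

```bash
python3 - <<'E'
from h import *
import cv2
im=viewer.read_camera("side")[:,:,::-1]
im=im[170:270,320:420]; cv2.imwrite("pics/side4c.png",cv2.resize(im,None,fx=6,fy=6,interpolation=cv2.INTER_CUBIC))
im=viewer.read_camera("top")[:,:,::-1]
im=im[145:245,260:390]; cv2.imwrite("pics/top4c.png",cv2.resize(im,None,fx=6,fy=6,interpolation=cv2.INTER_CUBIC))
s=robot.get_state(); print(s["time_s"],s["position"],s["force"])
E
```

```text
8.0667 [0.60861093 0.01861863 0.14682597] [ 0.8385793  -2.64602351  6.89168601]
```

View pics/side4c.png

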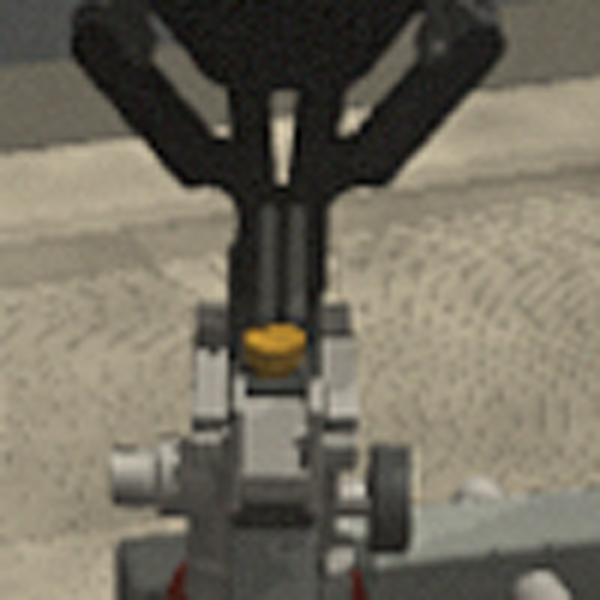

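View pics/top4c.png

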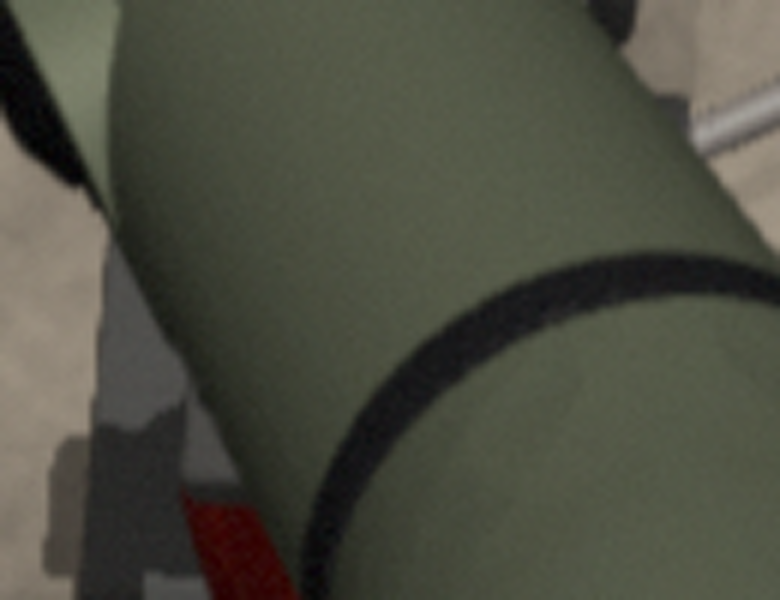

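Request:
step_arm --series "0 0.003 0 -0.003 0;0 0.003 0 -0.003 0"

```text
time_s: 8.23
position: [0.6086, 0.0191, 0.1489]
tcp_rot: [0.016, 0.815, 0.58, -0.014]
force: [-1.3, -6.6, -4.9]
opening: -0.0001
```

Request:
step_arm --series "0 0.004 0 -0.002 0;0 0.004 0 0 0"

```text
time_s: 8.4
position: [0.6086, 0.0193, 0.1489]
tcp_rot: [0.017, 0.815, 0.579, -0.017]
force: [-4.0, -9.9, 8.3]
opening: 0.0002
```

Request:
step_arm --series "0 0.005 0 0 0"

```text
time_s: 8.48
position: [0.6087, 0.0194, 0.1487]
tcp_rot: [0.017, 0.816, 0.578, -0.019]
force: [-8.3, -13.6, 12.3]
opening: -0.0003
```

Request:
step_arm --series "0 0.005 0 -0.001 0"

```text
time_s: 8.57
position: [0.6086, 0.0192, 0.1489]
tcp_rot: [0.018, 0.816, 0.577, -0.021]
force: [-7.9, -12.1, 4.4]
opening: -0.0002
```

Request:
step_arm --series "0 0.005 0 0 0"

```text
time_s: 8.65
position: [0.6086, 0.0192, 0.1488]
tcp_rot: [0.019, 0.817, 0.576, -0.023]
force: [-7.3, -12.2, 10.3]
opening: 0.0
```

Request:
step_arm --series "0 -0.003 0 -0.002 0;0 -0.002 0 -0.006 0;0 0 0 -0.02 0;0 0 0 -0.03 0;0 0 0 -0.04 0;0 0 0 -0.04 0;0 0 0 0 0"

```text
time_s: 9.23
position: [0.6085, 0.0217, 0.2225]
tcp_rot: [0.018, 0.816, 0.577, -0.023]
force: [-0.0, 0.0, 1.0]
opening: -0.0001
```

```bash
python3 - <<'E'
from h import *
import cv2
im=viewer.read_camera("side")[:,:,::-1]
im=im[200:310,320:420]; cv2.imwrite("pics/side5c.png",cv2.resize(im,None,fx=5.4,fy=5.4,interpolation=cv2.INTER_CUBIC))
s=robot.get_state(); print(s["time_s"],s["position"],s["force"])
E
```

```text
9.2833 [0.60800194 0.02153919 0.22103314] [-0.5176476   0.40019524 -0.93226198]
```

View pics/side5c.png

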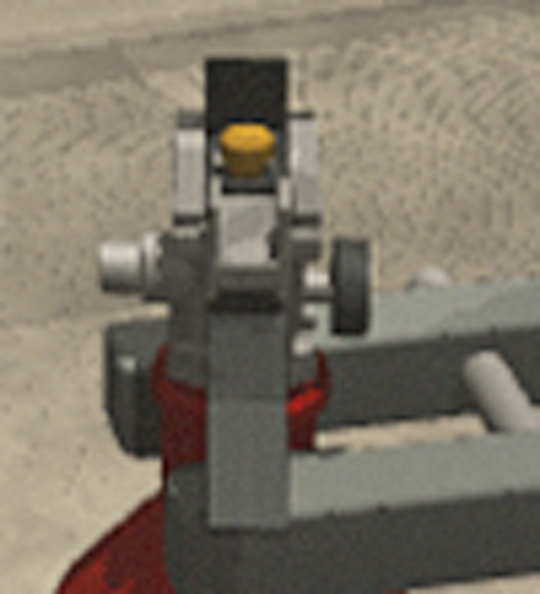

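Request:
step_arm --series "0 0 0 -0.05 0;0 -0.06 -0.03 -0.02 0;0 -0.07 -0.03 0 0;0 -0.07 -0.03 0 0;0 -0.07 -0.03 0 0;0 -0.07 -0.03 0 0;0 -0.07 -0.03 0 0;0 -0.07 -0.03 0 0;0 -0.07 -0.03 0 0;0 0 0 0 0"

```text
time_s: 10.12
position: [0.3939, -0.1994, 0.2707]
tcp_rot: [0.015, 0.814, 0.58, -0.023]
force: [1.1, -0.3, 0.8]
opening: 0.0002
```

```bash
python3 - <<'E'
from h import *
import cv2
np.set_printoptions(precision=1,suppress=True)
for n,a,f in(("side",(200,310,320,420),5.4),("top",(165,245,285,400),6.9)):
    im=viewer.read_camera(n)[:,:,::-1].copy(); cv2.imwrite(f"pics/{n}6.png",im)
    im=im[a[0]:a[1],a[2]:a[3]]; cv2.imwrite(f"pics/{n}6c.png",cv2.resize(im,None,fx=f,fy=f,interpolation=cv2.INTER_CUBIC))
B=np.array([.6004,.0019,.1574]); zd=B[2]-.0215
M=R.from_euler('z',72,degrees=True).as_matrix()
P=lambda x,y,z: np.array([B[0],B[1],zd])+M@[x,y,z]
for n,f,o in(("side",5.4,(320,200)),("top",6.9,(285,165))):
    c=lambda p:(proj(n,p)-o+.5)*f-.5
    for k in(0,.0015,.01,.011,.012): print(n,"tab inner top, keeper",k,c(P(.018+k,0,.028)),"outer",c(P(.021+k,0,.028)))
    for k in(0,.006,.008): print(n,"button",k,c(P(0,0,.0215-k)))
s=robot.get_state(); print(s["time_s"],s["position"],s["force"])
E
```

```text
side tab inner top, keeper 0 [242.3  77.9] outer [242.   73.9]
side tab inner top, keeper 0.0015 [242.1  75.9] outer [241.8  71.9]
side tab inner top, keeper 0.01 [241.2  64.7] outer [240.9  60.8]
side tab inner top, keeper 0.011 [241.1  63.4] outer [240.8  59.5]
side tab inner top, keeper 0.012 [241.   62.1] outer [240.7  58.2]
side button 0 [243.7 120.2]
side button 0.006 [243.3 136.6]
side button 0.008 [243.1 142. ]
top tab inner top, keeper 0 [192.5 195. ] outer [181.9 192. ]
top tab inner top, keeper 0.0015 [187.2 193.5] outer [176.6 190.5]
top tab inner top, keeper 0.01 [157.3 185.1] outer [146.8 182.1]
top tab inner top, keeper 0.011 [153.8 184.1] outer [143.3 181.1]
top tab inner top, keeper 0.012 [150.3 183.1] outer [139.8 180.1]
top button 0 [256.1 218.9]
top button 0.006 [256.3 224.4]
top button 0.008 [256.3 226.2]
10.2167 [ 0.4 -0.2  0.3] [1.  1.6 0.8]
```

View pics/top6c.png

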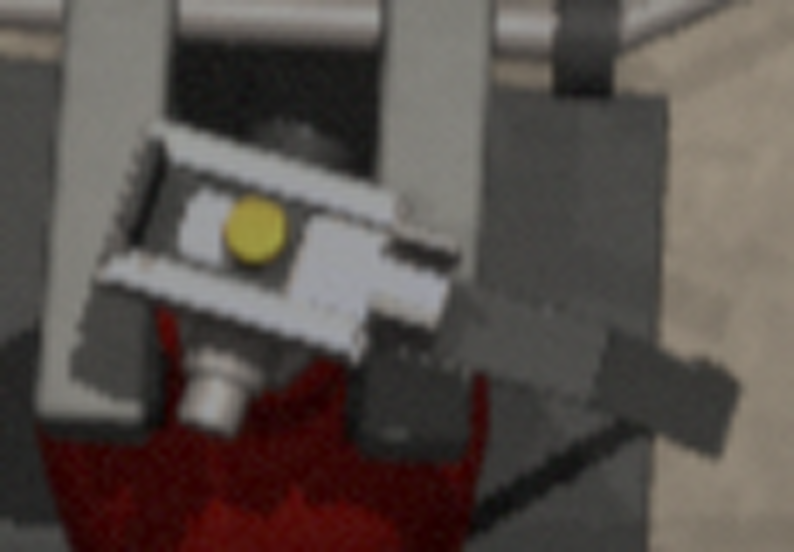

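View pics/side6c.png

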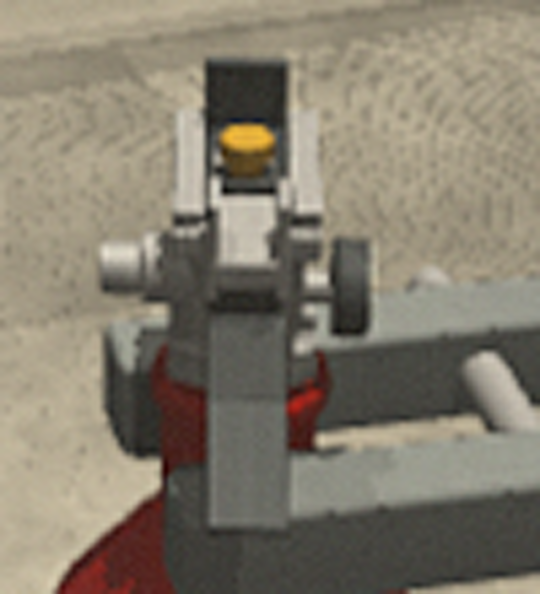

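```bash
python3 - <<'E'
import cv2,numpy as np
out=[]
for n in("top0","top6"):
    a=cv2.imread(f"pics/{n}.png")[180:215,292:345]; out.append(cv2.resize(a,None,fx=14,fy=14,interpolation=cv2.INTER_LANCZOS4)[:300*1+100])
# profile along head axis direction through several lateral offsets
import sys
from h import *
B=np.array([.6004,.0019,.1574]); zd=B[2]-.0215
M=R.from_euler('z',72,degrees=True).as_matrix()
xs=np.arange(-.034,.04,.0005)
for z,ys,rng in((.028,np.linspace(-.008,.008,9),(.012,.040)),(.003,np.r_[np.linspace(-.009,-.005,5)],(-.034,-.012)),(.003,np.linspace(.005,.009,5),(-.034,-.012))):
  pr=[]
  for n in("top0","top6"):
    g=cv2.cvtColor(cv2.imread(f"pics/{n}.png"),cv2.COLOR_BGR2GRAY).astype(np.float32)
    X=np.array([[proj("top",np.array([B[0],B[1],zd])+M@[x,y,z]) for x in xs] for y in ys],np.float32)
    v=cv2.remap(g,X[...,0].copy(),X[...,1].copy(),cv2.INTER_CUBIC).mean(0); pr.append(v)
  s=(xs>=rng[0])&(xs<=rng[1])
  for x,a,b in list(zip(xs[s]*1e3,pr[0][s],pr[1][s]))[::2]: print("%.1f %.0f %.0f"%(x,a,b))
  print()
E
```

```text
12.0 63 127
13.0 62 128
14.0 60 128
15.0 55 128
16.0 44 124
17.0 31 116
18.0 27 104
19.0 36 89
20.0 49 78
21.0 59 72
22.0 63 69
23.0 73 68
24.0 93 69
25.0 115 69
26.0 128 62
27.0 130 47
28.0 127 31
29.0 126 27
30.0 126 36
31.0 129 52
32.0 131 64
33.0 132 71
34.0 132 78
35.0 124 91
36.0 108 102
37.0 104 112
38.0 110 122
39.0 115 128

-34.0 120 132
-33.0 135 149
-32.0 140 156
-31.0 139 155
-30.0 138 154
-29.0 139 154
-28.0 140 155
-27.0 141 155
-26.0 139 155
-25.0 132 155
-24.0 113 154
-23.0 91 154
-22.0 73 154
-21.0 67 155
-20.0 66 155
-19.0 67 154
-18.0 67 154
-17.0 66 154
-16.0 65 153
-15.0 65 150
-14.0 65 141
-13.0 65 121

-34.0 138 151
-33.0 142 155
-32.0 142 156
-31.0 142 155
-30.0 142 155
-29.0 142 156
-28.0 141 157
-27.0 142 157
-26.0 141 157
-25.0 138 156
-24.0 125 156
-23.0 103 155
-22.0 82 155
-21.0 72 156
-20.0 68 156
-19.0 68 157
-18.0 72 157
-17.0 81 156
-16.0 92 156
-15.0 99 154
-14.0 100 148
-13.0 99 135
```

```bash
python3 - <<'E'
from h import *
import cv2
from scipy.optimize import minimize_scalar
B=np.array([.6004,.0019,.1574]); zd=B[2]-.0215
M=R.from_euler('z',72,degrees=True).as_matrix()
xs=np.arange(-.045,.050,.00025)
def prof(img,cam,z,ys):
    g=cv2.cvtColor(cv2.imread(f"pics/{img}.png"),cv2.COLOR_BGR2GRAY).astype(np.float32)
    X=np.array([[proj(cam,np.array([B[0],B[1],zd])+M@[x,y,z]) for x in xs] for y in ys],np.float32)
    return cv2.remap(g,X[...,0].copy(),X[...,1].copy(),cv2.INTER_CUBIC).mean(0)
def cross(p,lo,hi):
    s=(xs>=lo)&(xs<=hi); q=p[s]; x=xs[s]; m=(q.max()+q.min())/2
    i=np.nonzero(np.diff(np.sign(q-m)))[0]; return [(round(1e3*x[k],2)) for k in i]
for ys in(np.linspace(-.009,-.006,4),np.linspace(-.004,.004,4),np.linspace(.006,.009,4)):
    a,b=prof("top0","top",.003,ys),prof("top6","top",.003,ys)
    print("rear",cross(a,-.03,-.018),cross(b,-.020,-.009))
ys=np.linspace(-.009,.009,9)
a,b=prof("top0","top",.028,ys),prof("top6","top",.028,ys)
for lo,hi,p,w in((.010,.024,a,.012),(.02,.036,b,.012)):
    pass
d=[]
for k in np.arange(.009,.0131,.00025):
    n=int(round(k/.00025)); s=(xs>.013)&(xs<.022); i=np.nonzero(s)[0]
    d.append((round(k*1e3,2),round(float(np.corrcoef(a[i],b[i+n])[0,1]),4)))
print(d)
ys=np.linspace(-.009,.009,9)
a,b=prof("side0","side",.028,ys),prof("side6","side",.028,ys)
print("side tab top",cross(a,.008,.03),cross(b,.022,.045))
E
```

```text
rear [np.float64(-23.75)] [np.float64(-13.0)]
rear [np.float64(-23.25)] [np.float64(-12.5)]
rear [np.float64(-23.25)] [np.float64(-12.25)]
[(np.float64(9.0), 0.297), (np.float64(9.25), 0.4153), (np.float64(9.5), 0.5366), (np.float64(9.75), 0.6552), (np.float64(10.0), 0.7645), (np.float64(10.25), 0.8585), (np.float64(10.5), 0.9314), (np.float64(10.75), 0.9786), (np.float64(11.0), 0.9969), (np.float64(11.25), 0.9847), (np.float64(11.5), 0.9417), (np.float64(11.75), 0.8693), (np.float64(12.0), 0.7705), (np.float64(12.25), 0.6505), (np.float64(12.5), 0.5169), (np.float64(12.75), 0.3788), (np.float64(13.0), 0.2457)]
side tab top [np.float64(20.25)] [np.float64(30.75)]
```

Request:
step_arm --series "0 0.067 0.032 0 0;0 0.067 0.032 0 0;0 0.067 0.032 0 0;0 0.067 0.032 0 0;0 0.067 0.032 0 0;0 0.067 0.032 0 0;0 0.06 0.03 0 -0.02;0 0.02 0.01 0 0;0 0 0 0 0;0 0 0 0 0"

```text
time_s: 11.05
position: [0.5959, 0.0178, 0.2535]
tcp_rot: [0.012, 0.806, 0.591, -0.02]
force: [0.1, -0.9, -0.1]
opening: -0.0004
```

Request:
step_arm --series "0 0.003 0.009 0 0;0 0 0.008 0.03 0;0 0 0 0.04 0;0 0 0 0.04 0;0 0 0 0.02 0;0 0 0 0 0;0 0 0 0 0"

```text
time_s: 11.63
position: [0.6029, 0.0097, 0.1881]
tcp_rot: [0.013, 0.807, 0.59, -0.02]
force: [0.1, -0.3, -0.0]
opening: 0.0002
```

Request:
step_arm --series "0 0.004 0 0.02 0;0 0.002 0 0.02 0;0 0 0 0.01 0;0 0 0 0.005 0;0 0 0 0 0;0 0 0 0 0"

```text
time_s: 12.13
position: [0.6046, 0.011, 0.1607]
tcp_rot: [0.014, 0.808, 0.589, -0.019]
force: [0.2, -1.1, 0.9]
opening: -0.0001
```

Request:
step_arm --series "0 0.002 0 0.004 0;0 0.002 0 0.004 0;0 0.002 0 0.002 0;0 0 0 0 0"

```text
time_s: 12.47
position: [0.606, 0.0141, 0.1558]
tcp_rot: [0.015, 0.808, 0.589, -0.018]
force: [-0.1, -0.4, -0.4]
opening: 0.0001
```

Request:
step_arm --series "0 0.003 0 0 0;0 0.003 0 0 0;0 0.002 0 0 0"

```text
time_s: 12.72
position: [0.6074, 0.0181, 0.1558]
tcp_rot: [0.015, 0.808, 0.589, -0.018]
force: [0.6, 0.7, -0.3]
opening: 0.0001
```

Request:
step_arm --series "0 0.002 0 0 0"

```text
time_s: 12.8
position: [0.6078, 0.0193, 0.1558]
tcp_rot: [0.015, 0.808, 0.589, -0.018]
force: [0.2, -0.2, -0.0]
opening: 0.0001
```

Request:
step_arm --series "0 0.002 0 0 0"

```text
time_s: 12.88
position: [0.6079, 0.0197, 0.1557]
tcp_rot: [0.015, 0.808, 0.589, -0.018]
force: [-2.4, -8.2, 2.2]
opening: -0.0002
```

Request:
step_arm --series "0 0.003 0 0 0"

```text
time_s: 12.97
position: [0.608, 0.0198, 0.1556]
tcp_rot: [0.016, 0.808, 0.589, -0.019]
force: [-5.1, -9.4, 4.2]
opening: -0.0002
```

Request:
step_arm --series "0 0.004 0 0 0"

```text
time_s: 13.05
position: [0.6081, 0.0198, 0.1555]
tcp_rot: [0.016, 0.808, 0.588, -0.021]
force: [-6.0, -10.7, 7.4]
opening: 0.0001
```

Request:
step_arm --series "0 -0.006 0 0 0;0 -0.006 0 -0.002 0;0 0 0 -0.03 0;0 0 0 -0.05 0;0 0 0 -0.06 0;0 0 0 -0.05 0;0 0 0 0 0"

```text
time_s: 13.63
position: [0.6066, 0.0184, 0.2546]
tcp_rot: [0.015, 0.808, 0.588, -0.022]
force: [0.1, 0.4, -0.3]
opening: -0.0001
```

Request:
step_arm --series "0 -0.06 -0.03 0 0;0 -0.07 -0.03 0 0;0 -0.07 -0.03 0 0;0 -0.07 -0.03 0 0;0 -0.07 -0.03 0 0;0 -0.07 -0.03 0 0;0 -0.05 -0.02 0 0;0 0 0 0 0;0 0 0 0 0;0 0 0 0 0"

```text
time_s: 14.47
position: [0.4333, -0.1752, 0.2663]
tcp_rot: [0.016, 0.808, 0.589, -0.018]
force: [0.6, -0.1, 0.0]
opening: -0.0
```

```bash
python3 - <<'E'
from h import *
import cv2
ims=[]
for n,a,f in(("side",(200,310,320,420),5.4),("top",(165,245,285,400),6.9)):
    im=viewer.read_camera(n)[:,:,::-1].copy(); cv2.imwrite(f"pics/{n}7.png",im)
    d=cv2.absdiff(im,cv2.imread(f"pics/{n}6.png"))[a[0]:a[1],a[2]:a[3]]; print(n,"diff vs before re-push max/mean",d.max(),d.mean())
    ims.append(cv2.resize(im[a[0]:a[1],a[2]:a[3]],(400,440 if n=="side" else 278),interpolation=cv2.INTER_CUBIC))
ims[1]=cv2.copyMakeBorder(ims[1],0,162,0,0,cv2.BORDER_CONSTANT)
cv2.imwrite("pics/final7.png",np.hstack(ims))
s=robot.get_state(); print(s["time_s"],s["position"],s["force"])
E
```

```text
side diff vs before re-push max/mean 17 3.032909090909091
top diff vs before re-push max/mean 17 2.8177173913043476
14.5667 [ 0.43386812 -0.17436806  0.26620216] [0.71595128 0.1235458  0.41752885]
```

View pics/final7.png

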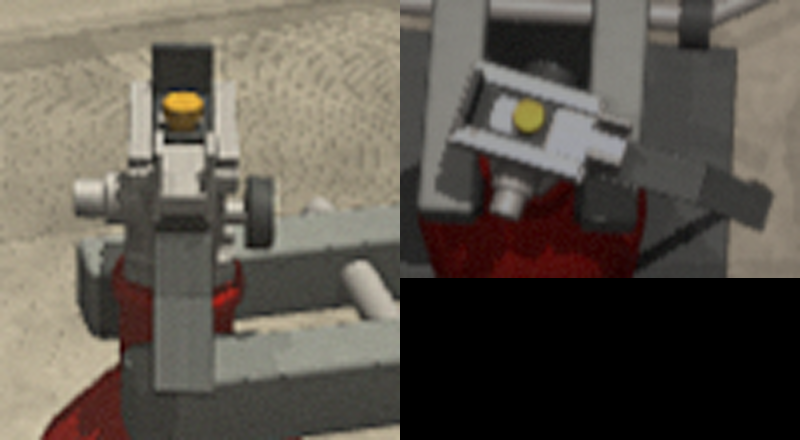

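View pics/top7.png

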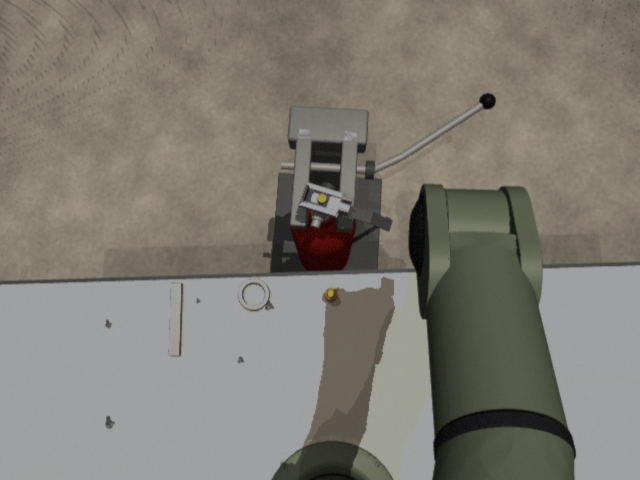

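View pics/side7.png

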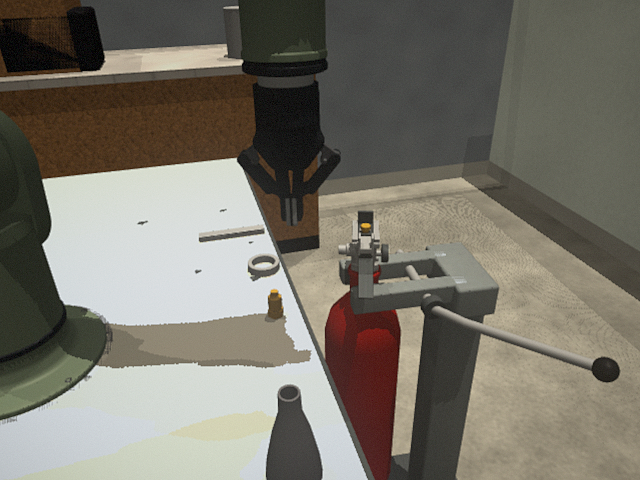

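The side picture shows the horn (288,430), relief valve (275,303), collar (263,264) and lever (231,233) where they were at the start. The hand is clear of everything, and the button (366,226) stays down.

```bash
python3 - <<'E'
from cell import robot
print(robot.job_done()); print(robot.get_state()["time_s"])
E
```

```text
the job is handed in; nothing more can be done
None
the job is handed in; nothing more can be done
```

The valve is locked open: the stem is pressed down and held by the keeper plate alone. I handed the job in at about 14.6 s with the hand clear.

**What I did:**
- With the fingers closed, I pressed the button down at about 1 mm a step until the force jumped, showing the stem was on its stop. The highest reading was 23 N, and I then held roughly 10 to 22 N.
- Still pressing, I slid along the head's +x into the tab and carried the keeper until it stopped moving.
- I lifted off, took pictures, then pushed the tab once more on its own. It stayed put at about 12 N, well over its 5 N friction. I then withdrew the hand.

**Last checks:**
- **Stem:** in the side picture the button sits where a travel of about 6 mm puts it, which is the trapped height.
- **Keeper:** the top pictures show it moved 10.8 to 11.0 mm. With the unknown 0 to 1.5 mm start (about 0.7 mm by picture), that puts it near 11.6 mm. The pictures alone cannot prove the full 12 mm to better than about 0.5 mm. The firm stop in both pushes, with the fingers within about 1 mm of where 12 mm puts them, is the better evidence.
- **After the second push:** the pictures taken before and after it match to within image noise.
- **Loose parts:** none of the four had moved.

**What did not agree:**
- The two cameras disagreed by about 2.9 mm on the button's position.
- The tool tilted about 2° while sliding. Neither affected the result.
- The sideways force peaked at about 16 N in total during the first push, including friction on the button, so the keeper stayed under its 20 N limit by the readings I took.

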